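# Rethread the cocked test-pot plug

### The arm

A 6-joint arm with a two-finger parallel gripper is mounted at the origin on a cart in front of the work surface, level with it; the furniture and walls round the work are solid. World frame = base frame: x ahead of the robot, y to its left, z up, the work surface at z = 0. Lengths are in mm, angles in rad, forces in N, time in s.
With the tool pointing down it reaches from about 325 to 900 mm from the base axis. Payload 6.1 kg.
Tool frame: the origin (TCP) lies on the centre line of the jaws, within the pads' length; the fingertips stand 17 mm ahead of it and the grasp point (between the pads) lies 2 mm behind it; x points along the fingers, z is the direction in which the jaws open and shut, and the axes are right-handed (so a half turn about x gives the same grasp; the last joint's range is limited). The gripper opens to 87 mm and grips with 3 to 60 N. Pads are 19 mm wide; open, the fingers measure 117 mm over their backs; the gripper's body (75 mm by 190 mm) begins 51 mm behind the grasp point.
Start: joints at [1.047, 0.22, 1.526, -0, 1.395, -0.126], TCP at [242.117, 576.19, 199.938] pointing down, gripper open.
Joint ranges: [-2.98, 2.98], [-0.91, 2.08], [0.09, 2.57], [-1.24, 4.39], [0.2, 2.65], [-2.68, 2.68]. Speed limits (rad/s): [2.57, 2.57, 3.01, 3.14, 3.14, 3.14].

### API

Orientations are given as a unit quaternion [w, x, y, z].
In Python, from plant import r gives the robot as it stands.
- The arm moves only by the tool arm_command, never from a script. Its argument "steps" is a list of rows, each a list of 4 numbers: the shift along the tool's x, y, z in cm, then the turn about the tool's x in rad. A call has 1 to 8 rows; each row shifts and turns the commanded pose from where the row before left it, along the tool's axes as they then stand; what a row does not reach is not made up. A row lasts 1/12 s, in which the tool goes at most 41.7 mm and 7.16 degrees, less where a joint would pass 70% of its speed; a pose out of reach is approached as far as the arm can. A call with a gripper value outside its range is refused whole. "gripper" is the finger opening in cm, from 0 to 8.7, set as the call begins (left out, the last holds). The fingers move at their own pace and stop on an object; "force" is the grip in N (left out, the last holds). Time passes only in rows, so rows that do not move let the fingers close. It gives the time, the measured TCP pose, the force and the opening at its end, in the units of the state.
- r.get_state(): the state, without advancing time (a new reading comes with each control period).
- r.camera(name): name is "scene" or "side" or "wrist"; returns a dict with "image" (400x640x3 uint8, red, green, blue), "fx", "fy", "cx", "cy" (pixels), "k1" (the pictures are not rectified: a ray, as slopes to the right and down, at radius r is drawn at 1 + k1 r^2 times it, then the intrinsics apply), "extrinsics" (4x4, takes a point from world to camera coordinates). Camera axes: x right, y up, looking along -z (the intrinsics and any distortion apply to the point x, -y, -z); pixel columns grow to the right and rows downward; lengths in mm; the calibration is good to about 2 mm. A picture is of the moment at which its call begins. There is no depth.
- r.sign_off(): hands the job in, once; it reports no verdict.
The state is a dict: "clock": time; "q": joint angles; "joint_vel": joint speeds; "effort": joint torques, N m; "position": TCP position; "eef_rot": TCP orientation; "contact_force": force on the tool from outside, world axes, zero at the start; "moment": the same for the moment, N m; "width": opening from 0.0 (shut) to 1.0 (fully open).
Only numpy, scipy, OpenCV 4.12 (cv2) and the standard library are available. Lean on these libraries where they do the work, as an engineer would, in place of code of your own. Each camera call takes 0.05 s, during which the arm holds its last target.

### The job

One of the two leak-test pots has its T-handled screw plug standing proud, with its thread lugs off the thread start; the other pot is already closed. Back the proud plug off anticlockwise until it drops into the thread start, then run it in clockwise until it is fully home, and let go of it.

Things in the scene. Friction and masses are not known exactly. Their poses are not given: they have to be found in the camera images.
- pot: Pot to be closed: round steel cup, 74 mm across, 50 mm high, on a 104 mm square base plate fixed to the table. Origin: centre of its underside, z up. Its x axis is the line of the two opposite thread starts, also marked by two ribs outside the cup. An identical pot whose plug sits 21 mm lower is already closed.
- mouth (a point): Middle of the pot's mouth, 46 mm above its origin, axes as the pot: top of an inward ledge 4 mm thick (bores: ledge 36, cup 54 mm). Two gaps in the ledge at +x and -x are the thread starts; lugs pass within 12 degrees of that line. Below, a thread runs clockwise (from above): falls 8 mm in 60 degrees, then level to a hard stop 79 degrees past the start.
- plug: Proud loose steel plug, about 0.25 kg. Body 32 mm across, 28 high; two opposite lugs along x, 49 mm over both, 8 wide, undersides 12 mm above the foot. Origin: centre of the foot, z up. At first the lugs rest on the ledge (foot 34 mm above pot origin), 35 to 55 degrees clockwise of the starts. In line with them it drops to foot height 21 mm, if let down.
- crossbar (a point): Middle of the plug's T crossbar, 64 mm above its foot, axes as the plug. Crossbar: 52 mm long along x (right above the lugs), 14 mm thick, 28 mm high, on a thin stem; the place to grip. Half a turn leaves the plug the same. From the start turn it about 70 degrees clockwise, letting it down as it turns: home is foot height 13 mm. Only its weight or the hand moves it down.
Not all that is in view belongs to the job. What is shaped like the plug but blue or red is not meant.

How it is judged:
By the outcome, as a careful person would: the job done as asked, in the order asked, and still so for the second after the job is handed in, with the robot touching nothing.
It also fails if it takes over 35 s, if anything falls off the work surface, if the arm or the gripper's body presses on something with over 40 N, if the wrist force passes 120 N, or if a joint passes its speed limit or range.

## Working session

There is one attempt and no reset: what is moved stays moved. The work goes in short steps, Python scripts to look and compute and a tool call to move; the robot and the scene stay as the last step left them, time stands still between calls to the robot, and variables do not carry over. Pictures are saved under pics/ and viewed, and the job is handed in when it is done.

Besides the shell and the picture viewer there is one more tool, called after "Request:" as a command line: name --pt "numbers of a row" for each row, then --argument value for the rest. arm_command: Moves the arm, as the interface text tells. Its arguments: {"type":"object","properties":{"steps":{"type":"array"},"gripper":{"type":"number"},"force":{"type":"number"}},"required":["steps"]}

```bash
mkdir -p pics; ls
cat > h.py <<'E'
import numpy as np, cv2, pickle
from plant import r
def snap(n,tag):
    c=r.camera(n); cv2.imwrite(f'pics/{tag}_{n}.png',cv2.cvtColor(c['image'],cv2.COLOR_RGB2BGR)); pickle.dump(c,open(f'pics/{tag}_{n}.pkl','wb')); return c
def load(n,tag): return pickle.load(open(f'pics/{tag}_{n}.pkl','rb'))
def ray(c,u,v):
    xd=np.array([(u-c['cx'])/c['fx'],(v-c['cy'])/c['fy']]); s=xd.copy()
    for _ in range(30): s=xd/(1+c['k1']*(s@s))
    d=np.array([s[0],-s[1],-1.]); E=np.array(c['extrinsics']); R=E[:3,:3];t=E[:3,3]
    d=R.T@d; return -R.T@t, d/np.linalg.norm(d)
def onz(c,u,v,z):
    o,d=ray(c,u,v); return o+d*(z-o[2])/d[2]
def proj(c,p):
    E=np.array(c['extrinsics']); q=E[:3,:3]@np.array(p,float)+E[:3,3]; s=np.array([q[0]/-q[2],-q[1]/-q[2]]); s=s*(1+c['k1']*(s@s))
    return np.array([c['fx']*s[0]+c['cx'],c['fy']*s[1]+c['cy']])
def tri(a,b):
    (o1,d1),(o2,d2)=a,b
    A=np.stack([d1,-d2],1); k=np.linalg.lstsq(A,o2-o1,rcond=None)[0]; p=o1+d1*k[0];q=o2+d2*k[1]; return (p+q)/2,np.linalg.norm(p-q)
E
python3 -c "
from h import *
for n in ['scene','side','wrist']:
  c=snap(n,'a'); print(n,ray(c,320,200),c['fx'],c['k1'])
print(r.get_state())"
```

```text
pics
scene (array([ 132.02078405, -677.40920952,  513.91631787]), array([ 0.46866058,  0.73052971, -0.49667254])) 379.5818489053399 -0.058427599216830224
side (array([  457.46725502, -1024.07283809,   506.26117693]), array([ 0.06122897,  0.92021656, -0.38659087])) 517.2617058452701 0.026989405966087843
wrist (array([181.31262048, 599.44880006, 383.66954634]), array([ 0.21877922, -0.09769035, -0.9708719 ])) 349.2742527699567 0.00044400784632860123
{'clock': 0.15, 'q': array([ 1.04688924e+00,  2.21040847e-01,  1.52735320e+00, -3.33202726e-05,
        1.39468817e+00, -1.26111009e-01]), 'joint_vel': array([-0.00061533, -0.00241148, -0.00430769, -0.00029992, -0.00071799,
       -0.00086557]), 'effort': array([ 1.24575228e-03, -4.95191896e+01, -3.87880147e+01,  7.01636681e-02,
        5.30289661e-02, -5.70867940e-05]), 'position': array([241.88089424, 575.7440094 , 199.08854613]), 'eef_rot': array([ 0.5884691 , -0.39159384,  0.5894024 ,  0.39110509]), 'contact_force': array([ 0.47770699, -0.57619859,  0.87306651]), 'moment': array([-0.00819058,  0.00610939, -0.07819013]), 'width': 1.0012650108911676}
```

View pics/a_scene.png

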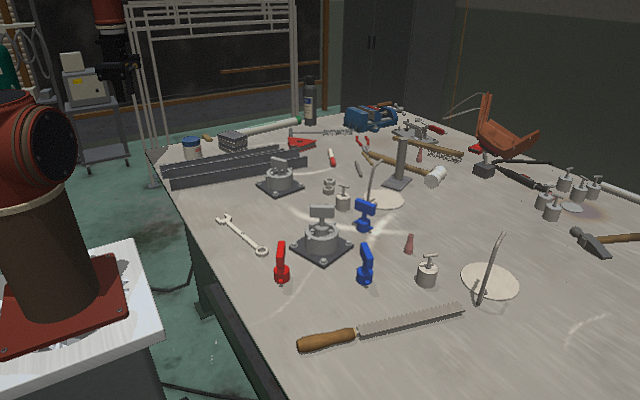

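View pics/a_side.png

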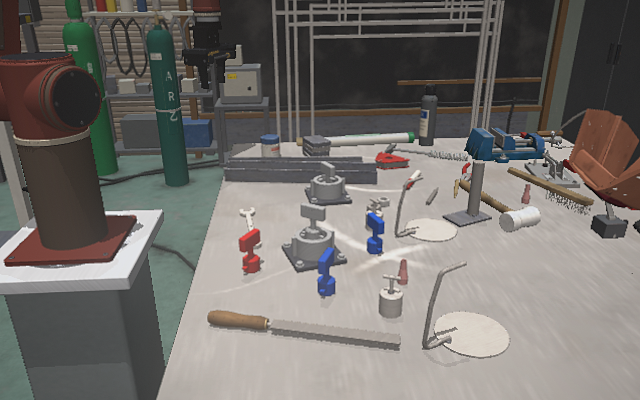

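View pics/a_wrist.png

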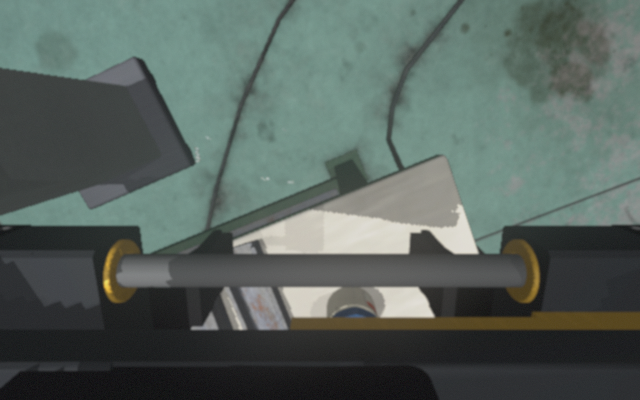

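The scene view shows two pots, near one at about (322,238) and far one at (280,180). The near crossbar stands higher, with blue and red lookalikes around it. I'll zoom in on both.

```bash
python3 -c "
import cv2,numpy as np
a=cv2.imread('pics/a_scene.png')[150:275,240:370]; b=cv2.imread('pics/a_side.png')[155:280,270:400]
f=lambda x:cv2.resize(x,(x.shape[1]*6//2,x.shape[0]*3*2//2),interpolation=cv2.INTER_CUBIC)
cv2.imwrite('pics/z1.png',np.hstack([f(a),f(b)]))"
```

```text
(no output)
```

View pics/z1.png

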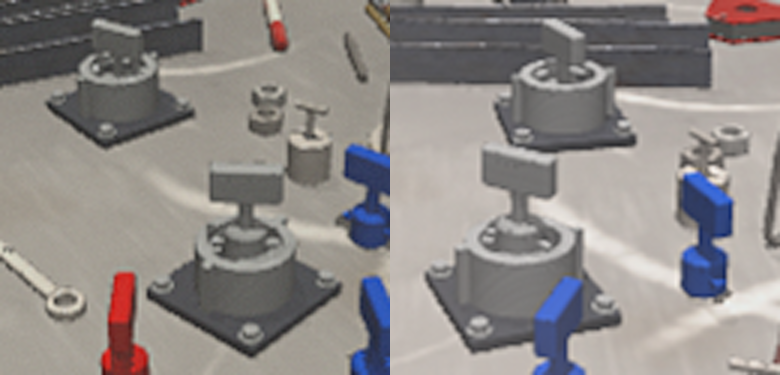

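```bash
python3 -c "
from h import *
S=load('scene','a');D=load('side','a');W=load('wrist','a')
s=lambda x,y:(240+x/3,150+y/3); d=lambda x,y:(270+x/3,155+y/3)
for nm,a,b in [('TL',(211,163),(483,146)),('TR',(283,167),(556,160)),('BL',(212,200),(484,184)),('BR',(281,207),(556,198))]:
  print(nm,tri(ray(S,*s(*a)),ray(D,*d(*b))))
for nm,p in [('L',(148,292)),('F',(252,355)),('R',(340,288))]: print('base',nm,onz(S,*s(*p),5))
for nm,p in [('L',(426,274)),('F',(475,350)),('R',(621,318))]: print('baseD',nm,onz(D,*d(*p),5))
# rim ellipse extremes
print('rim S',[onz(S,*s(*p),50) for p in [(195,247),(298,250)]])
print('rim D',[onz(D,*d(*p),50) for p in [(457,246),(588,246)]])
print(proj(W,r.get_state()['position']))
from scipy.spatial.transform import Rotation as R
q=r.get_state()['eef_rot'];M=R.from_quat(np.r_[q[1:],q[0]]).as_matrix();print(M)
"
```

```text
TL (array([ 867.86541968,  476.65849813, -211.83896468]), np.float64(153.38850634930495))
TR (array([ 918.61812217,  382.66872956, -188.04288864]), np.float64(148.368606464339))
BL (array([ 855.36424749,  442.37448374, -243.60058227]), np.float64(166.26290743169434))
BR (array([ 901.50141979,  347.50336938, -218.05243197]), np.float64(165.90610536429068))
base L [441.25889543 -72.05110739   5.        ]
base F [ 468.12901085 -172.01451713    5.        ]
base R [ 565.37773184 -142.00038633    5.        ]
baseD L [708.79307608 -92.37396897   5.        ]
baseD F [ 715.84357585 -194.67855601    5.        ]
baseD R [ 820.12122083 -161.6461271     5.        ]
rim S [array([467.79863336, -96.1724229 ,  50.        ]), array([ 528.47871345, -137.507472  ,   50.        ])]
rim D [array([ 715.03513264, -139.40759322,   50.        ]), array([ 798.81210131, -145.73884086,   50.        ])]
[324.72146242 233.90939436]
[[-7.16772480e-04 -9.21919218e-01  3.87381518e-01]
 [-1.30617766e-03  3.87382151e-01  9.21918306e-01]
 [-9.99998890e-01  1.54816585e-04 -1.48185515e-03]]
```

```bash
python3 -c "
from h import *
S=load('scene','a');D=load('side','a')
s=lambda x,y:(240+x/3,150+y/3); d=lambda x,y:(270+(x-390)/3,155+y/3)
for nm,a,b in [('TL',(211,163),(483,146)),('TR',(283,167),(556,160)),('BL',(212,200),(484,184)),('BR',(281,207),(556,198))]:
  print(nm,tri(ray(S,*s(*a)),ray(D,*d(*b))))
for nm,p in [('L',(148,292)),('F',(252,355)),('R',(340,288))]: print('base',nm,onz(S,*s(*p),5))
for nm,p in [('L',(426,274)),('F',(475,350)),('R',(621,318))]: print('baseD',nm,onz(D,*d(*p),5))
print('rim S',[onz(S,*s(*p),50) for p in [(195,247),(298,250)]])
print('rim D',[onz(D,*d(*p),50) for p in [(457,246),(588,246)]])
print(r.get_state()['clock'])
"
```

```text
TL (array([482.94299682, -92.73461054, 110.66959593]), np.float64(4.370464426716758))
TR (array([ 528.21678478, -115.79359181,  107.31963934]), np.float64(0.6897392528351906))
BL (array([482.53960398, -95.02811977,  83.15003778]), np.float64(1.7755168638352459))
BR (array([ 527.04612564, -117.29575678,   78.44918578]), np.float64(4.683247071451635))
base L [441.25889543 -72.05110739   5.        ]
base F [ 468.12901085 -172.01451713    5.        ]
base R [ 565.37773184 -142.00038633    5.        ]
baseD L [441.45617024 -72.0880323    5.        ]
baseD F [ 472.12293933 -176.78734868    5.        ]
baseD R [ 568.39805323 -143.2002185     5.        ]
rim S [array([467.79863336, -96.1724229 ,  50.        ]), array([ 528.47871345, -137.507472  ,   50.        ])]
rim D [array([ 463.08699202, -120.10197156,   50.        ]), array([ 548.05737333, -126.65730108,   50.        ])]
0.15
```

```bash
python3 -c "
from h import *
S=load('scene','a');D=load('side','a')
f=lambda n,a,b:print(n,*[np.round(x) for x in tri(ray(S,*a),ray(D,*b))])
f('post top',(402,139),(477,165))
f('hook1 top',(386,162),(417,172))
f('hook2 top',(503,234),(464,264))
f('blue1 top',(366,200),(376,214))
f('blue2 top',(366,246),(327,251))
f('red top',(281,244),(250,232))
f('farpot bar',(279,163),(328,170))
print([np.round(onz(S,*p,0)) for p in [(363,232),(366,284),(281,284)]])
print('chan',np.round(onz(S,160,165,40)),np.round(onz(S,308,155,40)))
"
```

```text
post top [887.  66. 125.] 6.0
hook1 top [715. -60. 150.] 11.0
hook2 top [ 707. -388.  132.] 0.0
blue1 top [630. -97.  82.] 1.0
blue2 top [ 522. -233.   79.] 2.0
red top [ 385. -146.   79.] 5.0
farpot bar [561. 207.  72.] 3.0
[array([ 623., -104.,    0.]), array([ 516., -250.,    0.]), array([ 374., -163.,    0.])]
chan [280. 450.  40.] [700. 282.  40.]
```

```bash
python3 -c "
from h import *
W=load('wrist','a');st=r.get_state();M=cv2.Rodrigues(np.zeros(3))[0]
from scipy.spatial.transform import Rotation as R
q=st['eef_rot'];M=R.from_quat(np.r_[q[1:],q[0]]).as_matrix()
for x in (90,150):
  for y in (-60,0,30,60,90,120): print(x,y,proj(W,st['position']+M@[x,y,0]))
t=np.array([508,-100,200.]);print(M.T@(t-st['position']))
"
```

```text
90 -60 [323.55686125 265.44789417]
90 0 [323.68390096 196.71052927]
90 30 [323.75250132 159.61402629]
90 60 [323.82486267 120.4997247 ]
90 90 [323.90130562  79.19696983]
90 120 [323.9821886   35.51513359]
150 -60 [323.19795621 240.55915643]
150 0 [323.28795395 182.51468416]
150 30 [323.33592405 151.59106043]
150 60 [323.38605467 119.28574325]
150 90 [323.43849636  85.50322567]
150 120 [323.49341407  50.13891447]
[-2.19557975e-01 -5.07111345e+02 -5.19892500e+02]
```

Request:
arm_command --pt "0 -1.2 -1.1 0" --pt "0 -2.4 -2.3 0" --pt "0 -2.4 -2.3 0" --pt "0 -2.4 -2.3 0" --pt "0 -2.4 -2.3 0" --pt "0 -2.4 -2.3 0" --pt "0 -2.4 -2.3 0" --pt "0 -2.4 -2.3 0"

```text
clock: 0.82
position: [341.5, 346.3, 199.7]
eef_rot: [0.589, -0.392, 0.589, 0.391]
contact_force: [0.7, 0.3, 0.6]
width: 0.999
```

Request:
arm_command --pt "0 -2.4 -2.3 0" --pt "0 -2.4 -2.3 0" --pt "0 -2.4 -2.3 0" --pt "0 -2.4 -2.3 0" --pt "0 -2.4 -2.3 0" --pt "0 -2.4 -2.3 0" --pt "0 -2.4 -2.3 0" --pt "0 -2.4 -2.3 0"

```text
clock: 1.48
position: [447.4, 102.3, 199.9]
eef_rot: [0.589, -0.391, 0.589, 0.391]
contact_force: [0.6, 0.3, 0.1]
width: 1.001
```

Request:
arm_command --pt "0 -2.4 -2.3 0" --pt "0 -2.4 -2.3 0" --pt "0 -2.4 -2.3 0" --pt "0 -2.4 -2.0 0" --pt "0 -2.4 -1.8 0" --pt "0 -2.4 -1.0 0" --pt "0 -2.0 -0.5 0" --pt "0 -1.6 0 0"

```text
clock: 2.15
position: [566.4, -80.5, 199.5]
eef_rot: [0.589, -0.391, 0.59, 0.391]
contact_force: [-0.3, 1.0, -0.2]
width: 0.998
```

```bash
python3 -c "
from h import *
c=snap('wrist','b');s=r.get_state();print(s['clock'],s['position'],s['eef_rot'],s['q'],s['contact_force'])"
```

```text
2.2 [568.35019065 -80.88691307 199.45940731] [ 0.5896227  -0.39112047  0.58916832  0.39019296] [-2.78482797e-01  9.86628455e-02  1.66418400e+00 -3.70343107e-04
  1.37733112e+00 -1.44906633e+00] [-1.64822991 -1.24682236  0.17532318]
```

View pics/b_wrist.png

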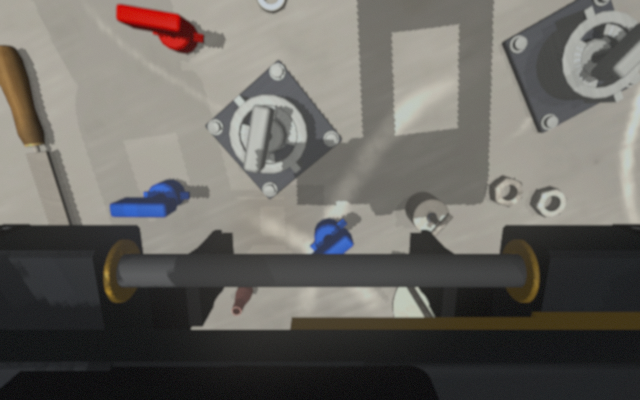

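The wrist view shows the pot centred near (268,133), with its four base bolts. The crossbar is at about (257,140) and a rib is at (240,100). I'll zoom in to measure.

```bash
python3 -c "
import cv2
a=cv2.imread('pics/b_wrist.png')[55:205,195:350]
cv2.imwrite('pics/z2.png',cv2.resize(a,None,fx=4,fy=4,interpolation=cv2.INTER_CUBIC)[:600,:])"
```

```text
(no output)
```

View pics/z2.png

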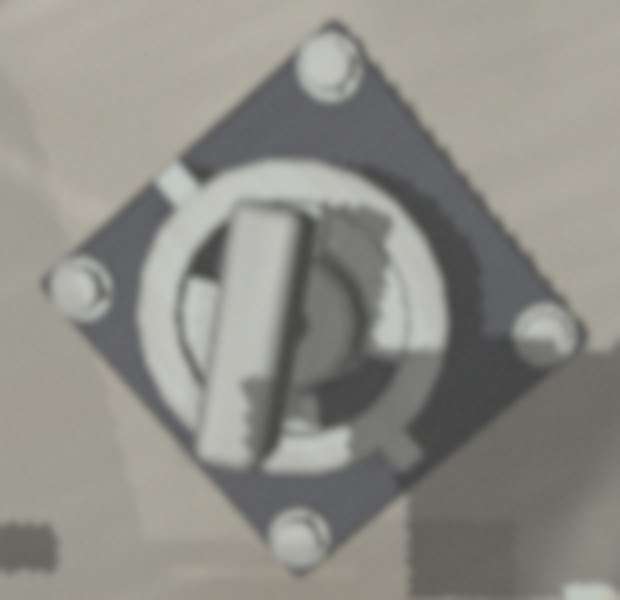

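```bash
python3 -c "
from h import *
W=load('wrist','b'); g=lambda x,y:(195+x/4-.375,55+y/4-.375)
c=onz(W,*g(292,315.5),50);print('rim c',c)
print('rim diam',[onz(W,*g(*p),50)[:2]-c[:2] for p in [(137,315),(448,315),(292,158),(292,473)]])
a,b=onz(W,*g(178,182),48),onz(W,*g(405,447),48);print('ribs',a,b,(a+b)/2,np.linalg.norm(a-b),np.degrees(np.arctan2(*(b-a)[[1,0]])))
P=[onz(W,*g(*p),112)[:2] for p in [(232,203),(299,205),(258,468),(197,459)]];print(np.round(P,1),'c',np.mean(P,0))
e=(P[2]+P[3]-P[0]-P[1])/2;print(np.linalg.norm(e),np.degrees(np.arctan2(e[1],e[0])), np.linalg.norm(P[1]-P[0]),np.linalg.norm(P[2]-P[3]))
B=[onz(W,*g(*p),8)[:2] for p in [(328,67),(80,290),(300,538),(545,332)]];print(np.round(B,1),np.mean(B,0)); 
print(np.degrees(np.arctan2(*(B[1]-B[0])[::-1])),np.degrees(np.arctan2(*(B[2]-B[3])[::-1])))
"
```

```text
rim c [ 502.76733393 -110.42766283   50.        ]
rim diam [array([-14.30627389, -33.54736608]), array([14.18502856, 33.85282562]), array([-32.16643115,  15.02694154]), array([ 33.94347948, -15.85646952])]
ribs [ 464.93380927 -122.18792311   48.        ] [541.77878425 -98.80416037  48.        ] [ 503.35629676 -110.49604174   48.        ] 80.32403463045743 16.924893769542944
[[ 480.1 -102.1]
 [ 485.3  -90.6]
 [ 527.5 -119.1]
 [ 521.2 -129.4]] c [ 503.53933259 -110.30057442]
50.137051372425454 -33.86199692164706 12.592035907911203 12.041886406129054
[[ 449.7  -82.5]
 [ 474.6 -165.9]
 [ 557.8 -140.6]
 [ 532.4  -57.1]] [ 503.63041425 -111.52224046]
-73.35156810469503 -73.09401191436167
```

Request:
arm_command --pt "0 1.2 -1.3 0.05" --pt "0 1.2 -1.3 0.05" --pt "0 1.2 -1.3 0.05" --pt "0 1.2 -1.3 0.045" --pt "0 0 0 0" --pt "0 0 0 0"

```text
clock: 2.7
position: [499.1, -102.5, 200.0]
eef_rot: [0.624, -0.332, 0.624, 0.332]
contact_force: [1.7, -0.1, 0.9]
width: 0.999
```

```bash
cat >> h.py <<'E'
from scipy.spatial.transform import Rotation as Rn
def rep(t=(503.5,-110.3,96.)):
    s=r.get_state(); q=s['eef_rot'];M=Rn.from_quat(np.r_[q[1:],q[0]]).as_matrix()
    print('t',s['clock'],'pos',s['position'].round(1),'zang',np.degrees(np.arctan2(M[1,2],M[0,2])).round(2),'to go cm',(M.T@(np.array(t)-s['position'])/10).round(2),'F',s['contact_force'].round(1),'M',s['moment'].round(2),'w',(s['width']*87).round(1),'q6',s['q'][5].round(2)); return s,M
E
python3 -c "
from h import *
rep();snap('wrist','c')"
```

```text
Traceback (most recent call last):
  File "h.py", line 22, in rep
    print('t',s['clock'],'pos',s['position'].round(1),'zang',np.degrees(np.arctan2(M[1,2],M[0,2])).round(2),'to go cm',(M.T@(np.array(t)-s['position'])/10).round(2),'F',s['contact_force'].round(1),'M',s['moment'].round(2),'w',(s['width']*87).round(1),'q6',s['q'][5].round(2)); return s,M
                                                                                                                                                                                                                                  ^^^^^^^^^^^^^^^^^^^^^
AttributeError: 'float' object has no attribute 'round'
```

```bash
sed -i "s/(s\['width'\]\*87).round(1)/round(s['width']*87,1)/" h.py
python3 -c "
from h import *
rep();snap('wrist','c')"
```

```text
t 2.7 pos [ 499.1 -102.5  200. ] zang 56.05 to go cm [10.4 -0.8 -0.4] F [ 1.7 -0.1  0.9] M [-0.05  0.01 -0.02] w 86.9 q6 -1.34
```

View pics/c_wrist.png

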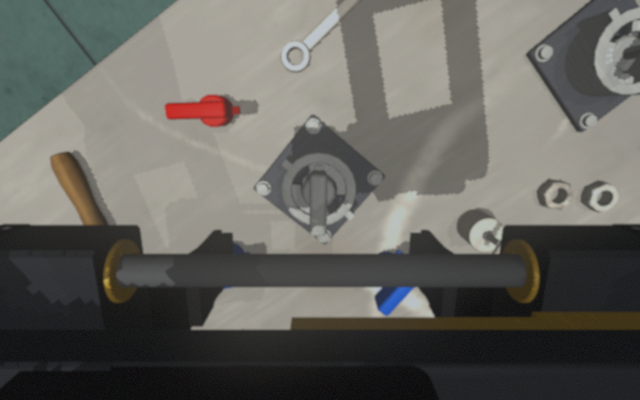

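The crossbar at about (318,207) now lies vertical in the image, square to the jaws. I'll descend in two stages.

Request:
arm_command --pt "1.0 -0.4 -0.2 0" --pt "2.0 -0.4 -0.2 0" --pt "2.0 0 0 0" --pt "0 0 0 0" --pt "0 0 0 0"

```text
clock: 3.17
position: [503.2, -109.9, 148.2]
eef_rot: [0.623, -0.331, 0.625, 0.333]
contact_force: [-0.9, -0.5, 0.3]
width: 0.999
```

```bash
python3 -c "
from h import *
rep();
for n in ['wrist','scene','side']: snap(n,'d')
W=load('wrist','d')
a=cv2.imread('pics/d_wrist.png')[120:300,200:440]; b=cv2.imread('pics/d_scene.png')[150:270,240:400];c=cv2.imread('pics/d_side.png')[150:270,230:390]
f=lambda x:cv2.resize(x,(390,292),interpolation=cv2.INTER_CUBIC)
cv2.imwrite('pics/z3.png',np.vstack([np.hstack([f(a),f(b)]),np.hstack([f(c),f(c)*0])]))
"
```

```text
t 3.1667 pos [ 503.2 -109.9  148.2] zang 56.08 to go cm [ 5.22 -0.07 -0.01] F [-0.9 -0.5  0.3] M [-0.04 -0.02 -0.01] w 86.9 q6 -1.35
```

View pics/z3.png

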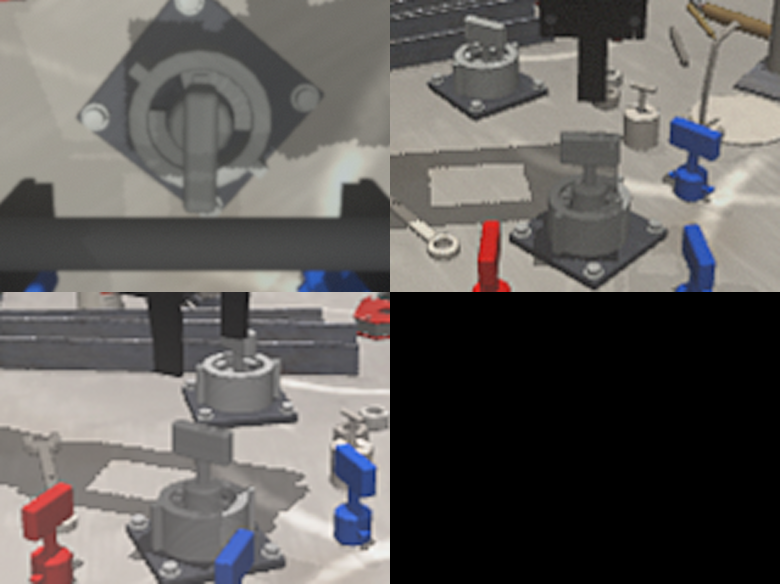

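In both fixed views the fingers sit centred over the bar (side zoom 168 and 235, bar at 202; scene zoom 592, bar at 590). Next I descend and grip.

Request:
arm_command --pt "1.3 -0.05 0 0" --pt "1.3 0 0 0" --pt "1.3 0 0 0" --pt "1.3 0 0 0" --pt "0 0 0 0" --pt "0 0 0 0"

```text
clock: 3.82
position: [504.6, -110.8, 98.5]
eef_rot: [0.624, -0.332, 0.624, 0.332]
contact_force: [-0.3, -0.1, 0.4]
width: 1.004
```

Request:
arm_command --pt "0 0 0 0" --pt "0 0 0 0" --pt "0 0 0 0" --pt "0 0 0 0" --pt "0 0 0 0" --pt "0 0 0 0" --pt "0 0 0 0" --pt "0 0 0 0" --gripper 2.0 --force 15

```text
clock: 4.48
position: [504.3, -110.8, 97.9]
eef_rot: [0.624, -0.332, 0.624, 0.332]
contact_force: [0.6, -0.6, 0.2]
width: 0.478
```

```bash
python3 -c "
from h import *
rep()"
```

```text
t 4.4833 pos [ 504.3 -110.8   97.9] zang 56.04 to go cm [ 0.19  0.1  -0.01] F [ 0.6 -0.6  0.2] M [ 0.01 -0.01 -0.04] w 41.6 q6 -1.35
```

Request:
arm_command --pt "0.2 0.05 0 0" --pt "0 0 0 0" --pt "0 0 0 0" --pt "0 0 0 0" --pt "0 0 0 0"

```text
clock: 4.9
position: [504.0, -110.5, 95.9]
eef_rot: [0.624, -0.332, 0.624, 0.332]
contact_force: [-0.2, -0.4, 0.8]
width: 0.238
```

Request:
arm_command --pt "0 0 0 0" --pt "0 0 0 0" --pt "0 0 0 0" --pt "0 0 0 0" --gripper 1.0 --force 20

```text
clock: 5.23
position: [504.0, -110.5, 96.0]
eef_rot: [0.624, -0.332, 0.624, 0.332]
contact_force: [0.4, 0.6, 0.2]
width: 0.126
```

```bash
python3 -c "
from h import *
rep(); snap('scene','e');snap('side','e')
b=cv2.imread('pics/e_scene.png')[150:270,240:400];c=cv2.imread('pics/e_side.png')[150:270,230:390]
f=lambda x:cv2.resize(x,(400,300),interpolation=cv2.INTER_CUBIC)
cv2.imwrite('pics/z4.png',np.hstack([f(b),f(c)]))
"
```

```text
t 5.2333 pos [ 504.  -110.5   96. ] zang 56.04 to go cm [-0.    0.05 -0.01] F [0.4 0.6 0.2] M [-0.02 -0.01  0.05] w 10.9 q6 -1.35
```

View pics/z4.png

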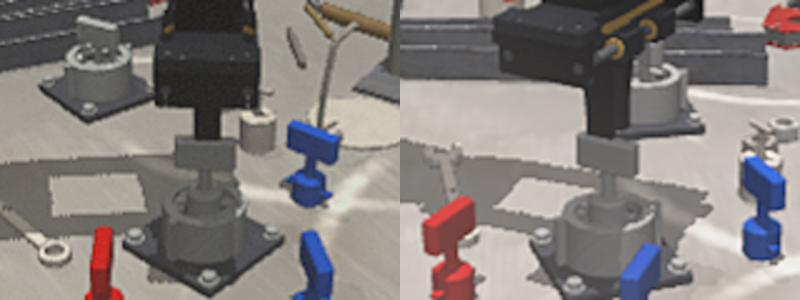

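```bash
python3 -c "
from h import *
s,M=rep()
for n,o in [('scene',(240,150)),('side',(230,150))]:
  c=load(n,'e'); 
  for x in (0,17,-2,-51): print(n,x,((proj(c,s['position']+M@[x,0,0])-o)*2.5).round(1))
  im=cv2.imread(f'pics/e_{n}.png')
  for x in (-51,-2,17):
   for z in (-20,0,20):
    p=proj(c,s['position']+M@[x,0,z]); cv2.circle(im,tuple((p*16).round().astype(int)),20,(0,255,0) if z==0 else (0,0,255),-1,shift=4)
  o=(np.array(o)+[40,10]); cv2.imwrite(f'pics/e2_{n}.png',cv2.resize(im[o[1]:o[1]+100,o[0]:o[0]+100],(400,400),interpolation=cv2.INTER_CUBIC))
cv2.imwrite('pics/z5.png',np.hstack([cv2.imread('pics/e2_scene.png'),cv2.imread('pics/e2_side.png')]))
"
```

```text
t 5.3333 pos [ 503.9 -110.5   95.9] zang 56.03 to go cm [-0.01  0.05 -0.01] F [0.2 0.1 0.4] M [-0.06 -0.04  0.03] w 10.1 q6 -1.35
scene 0 [207.9 156.2]
scene 17 [207.6 173.3]
scene -2 [207.9 154.1]
scene -51 [208.8 102.7]
side 0 [206.7 157.1]
side 17 [207. 177.]
side -2 [206.7 154.8]
side -51 [206.   95.9]
```

View pics/z5.png

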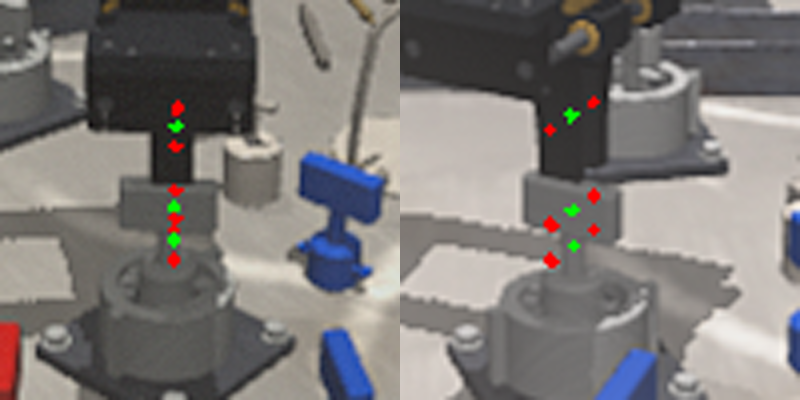

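```bash
python3 -c "
from h import *
s,M=rep();W=snap('wrist','e')
for x in (0,17,-51):
  for z in (-15,0,15): print(x,z,proj(W,s['position']+M@[x,0,z]).round(1))
"
```

```text
t 5.3333 pos [ 503.9 -110.5   95.9] zang 56.03 to go cm [-0.01  0.05 -0.01] F [0.2 0.1 0.4] M [-0.06 -0.04  0.03] w 10.1 q6 -1.35
0 -15 [297.3 233.1]
0 0 [324.2 233.1]
0 15 [351.1 233.1]
17 -15 [299.2 223.8]
17 0 [324.  223.8]
17 15 [348.7 223.8]
-51 -15 [289.2 273.7]
-51 0 [325.2 273.7]
-51 15 [361.2 273.8]
```

View pics/e_wrist.png

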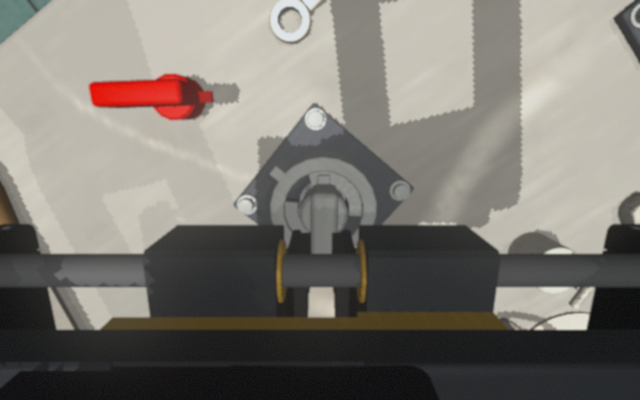

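```bash
python3 -c "
import cv2
a=cv2.imread('pics/e_wrist.png')[150:330,225:425]
a=cv2.convertScaleAbs(a,alpha=1.6,beta=10)
cv2.imwrite('pics/z6.png',cv2.resize(a,None,fx=3.3,fy=3.3,interpolation=cv2.INTER_CUBIC))"
```

```text
(no output)
```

View pics/z6.png

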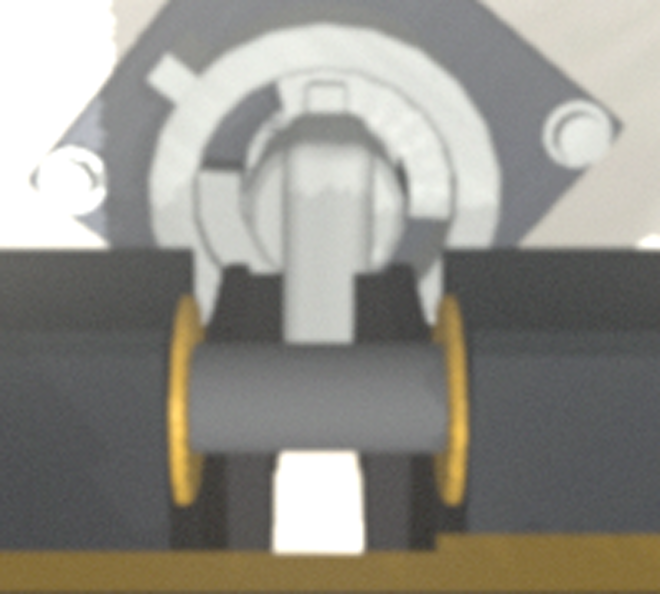

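```bash
python3 -c "
from h import *
M=rep()[1]
P=np.array([503.2,-109.9,148.2])
for n,o in [('scene',(240,150)),('side',(230,150))]:
  c=load(n,'d'); im=cv2.imread(f'pics/d_{n}.png')
  for x in (-51,-20,0,17):
   for z in (-50,0,50):
    p=proj(c,P+M@[x,0,z]); cv2.circle(im,tuple((p*16).round().astype(int)),20,(0,255,0) if z==0 else (0,0,255),-1,shift=4)
  o=np.array(o)+[30,-30]; cv2.imwrite(f'pics/d2_{n}.png',cv2.resize(im[o[1]:o[1]+120,o[0]:o[0]+100],(400,480),interpolation=cv2.INTER_CUBIC))
cv2.imwrite('pics/z7.png',np.hstack([cv2.imread('pics/d2_scene.png'),cv2.imread('pics/d2_side.png')]))
"
```

```text
t 5.3833 pos [ 504.  -110.5   96. ] zang 56.04 to go cm [-0.    0.05 -0.01] F [1.4 0.2 0.9] M [-0.06  0.03  0.06] w 10.2 q6 -1.35
```

View pics/z7.png

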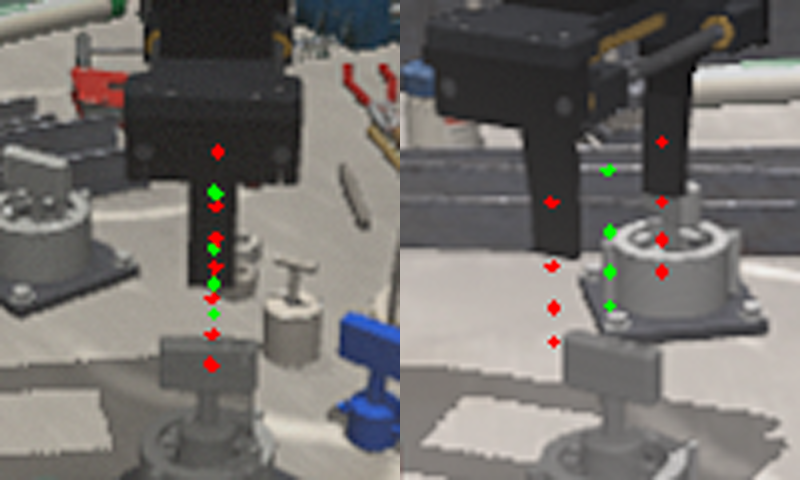

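```bash
python3 -c "
from h import *
S=load('scene','d');D=load('side','d')
s=lambda x,y:(270+x/4,120+y/4); d=lambda x,y:(260+(x-400)/4,120+y/4)
# near finger bottom: left corner/right corner
for a,b in [((190,285),(531,252)),((234,287),(579,258)),((212,286),(553,255))]:
  print([np.round(x,1) for x in tri(ray(S,*s(*a)),ray(D,*d(*b)))])
print(r.get_state()['position'], r.get_state()['q'])
"
```

```text
[array([ 466.7, -146.4,  173.1]), np.float64(1.0)]
[array([ 487.7, -152.7,  170.5]), np.float64(1.7)]
[array([ 476.4, -150.7,  172.4]), np.float64(0.1)]
[ 503.95535958 -110.5250818    95.95923692] [-3.68832035e-01  6.17062306e-02  1.90732952e+00 -8.98635637e-06
  1.17253060e+00 -1.34683159e+00]
```

All three views agree that the fingertips are about 24 mm behind the reported TCP. Triangulating them gives z≈172 with the TCP reported at 148, where I expected 131. So the fingers closed just above the bar. I'll reopen, go about 41 mm lower while watching the force, and check by eye.

Request:
arm_command --pt "0 0 0 0" --pt "0 0 0 0" --pt "0 0 0 0" --pt "0 0 0 0" --pt "0 0 0 0" --pt "0 0 0 0" --pt "0 0 0 0" --pt "0 0 0 0" --gripper 6.0

```text
clock: 6.05
position: [503.9, -110.5, 95.9]
eef_rot: [0.624, -0.332, 0.624, 0.332]
contact_force: [-0.9, -0.2, -0.3]
width: 0.629
```

Request:
arm_command --pt "0.5 0.05 0 0" --pt "0.5 0 0 0" --pt "0.5 0 0 0" --pt "0.5 0 0 0" --pt "0 0 0 0" --pt "0 0 0 0"

```text
clock: 6.55
position: [503.0, -110.1, 75.2]
eef_rot: [0.624, -0.332, 0.625, 0.333]
contact_force: [0.0, 0.4, 0.0]
width: 0.691
```

```bash
cat >> h.py <<'E'
def duo(tag):
    snap('scene',tag);snap('side',tag)
    b=cv2.imread(f'pics/{tag}_scene.png')[140:260,270:370];c=cv2.imread(f'pics/{tag}_side.png')[140:260,260:360]
    f=lambda x:cv2.resize(x,(400,480),interpolation=cv2.INTER_CUBIC)
    cv2.imwrite(f'pics/{tag}_duo.png',np.hstack([f(b),f(c)]))
E
python3 -c "
from h import *
rep(); duo('f')"
```

```text
t 6.55 pos [ 503.  -110.1   75.2] zang 56.03 to go cm [-2.08 -0.05  0.01] F [0.  0.4 0. ] M [-0.04  0.    0.02] w 60.1 q6 -1.35
```

View pics/f_duo.png

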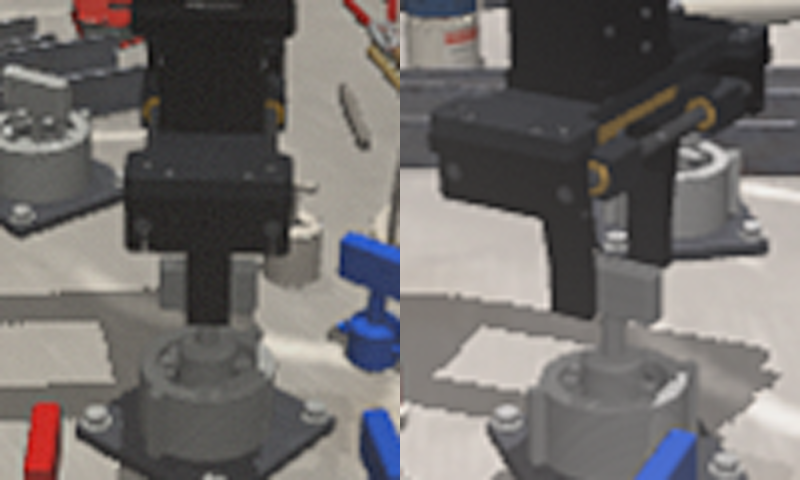

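The fingers now straddle the bar, the near one in front of it at scene zoom (208,320). Another 20 mm down, then grip.

Request:
arm_command --pt "0.5 0 0 0" --pt "0.5 0 0 0" --pt "0.5 0 0 0" --pt "0.4 0 0 0" --pt "0 0 0 0" --pt "0 0 0 0"

```text
clock: 7.15
position: [503.1, -110.1, 56.4]
eef_rot: [0.624, -0.332, 0.624, 0.332]
contact_force: [0.5, -0.2, 0.0]
width: 0.684
```

Request:
arm_command --pt "0 0 0 0" --pt "0 0 0 0" --pt "0 0 0 0" --pt "0 0 0 0" --pt "0 0 0 0" --pt "0 0 0 0" --pt "0 0 0 0" --pt "0 0 0 0" --gripper 0.8 --force 20

```text
clock: 7.82
position: [503.5, -110.2, 57.0]
eef_rot: [0.624, -0.332, 0.624, 0.332]
contact_force: [-0.4, 0.4, 0.3]
width: 0.17
```

Request:
arm_command --pt "0 0 0 0" --pt "0 0 0 0"

```text
clock: 7.98
position: [503.6, -110.2, 57.0]
eef_rot: [0.624, -0.332, 0.624, 0.332]
contact_force: [0.2, 0.1, 1.0]
width: 0.152
```

```bash
python3 -c "
from h import *
rep(); duo('g')"
```

```text
t 7.9833 pos [ 503.6 -110.2   57. ] zang 56.03 to go cm [-3.9   0.   -0.01] F [0.2 0.1 1. ] M [0.04 0.02 0.01] w 13.2 q6 -1.35
```

View pics/g_duo.png

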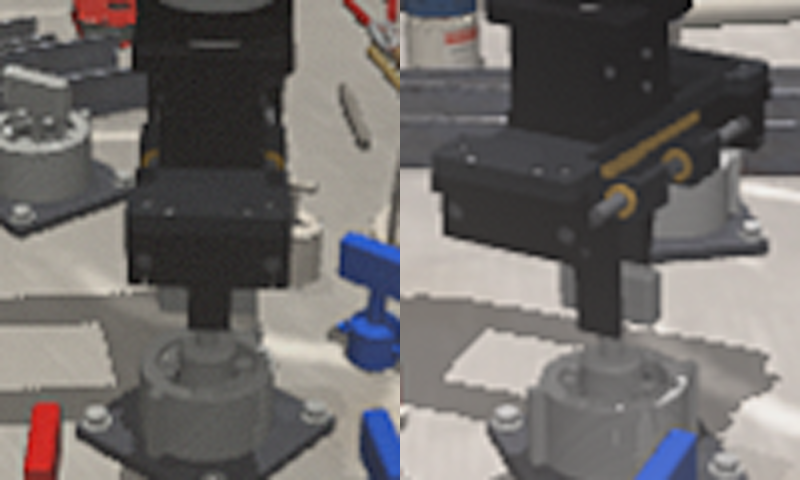

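Gripped: the opening holds at 13–14 mm and the near finger covers the bar. Now turn 51° anticlockwise, which is negative about tool x.

Request:
arm_command --pt "0 0 0 -0.07" --pt "0 0 0 -0.08" --pt "0 0 0 -0.08" --pt "0 0 0 -0.08" --pt "0 0 0 -0.08" --pt "0 0 0 -0.08" --force 30

```text
clock: 8.58
position: [503.5, -110.3, 56.9]
eef_rot: [0.529, -0.469, 0.529, 0.469]
contact_force: [-0.5, 0.5, -0.6]
width: 0.157
```

Request:
arm_command --pt "0 0 0 -0.09" --pt "0 0 0 -0.09" --pt "0 0 0 -0.08" --pt "0 0 0 -0.08" --pt "0 0 0 -0.08" --pt "0 0 0 0" --pt "0 0 0 0"

```text
clock: 9.17
position: [503.1, -110.1, 56.5]
eef_rot: [0.421, -0.568, 0.421, 0.568]
contact_force: [0.1, 0.0, -2.8]
width: 0.158
```

```bash
python3 -c "
from h import *
rep((503.2,-110.4,57)); duo('i');snap('wrist','i')
a=cv2.imread('pics/i_wrist.png')[120:330,200:450];cv2.imwrite('pics/i_w.png',cv2.resize(cv2.convertScaleAbs(a,alpha=1.5),None,fx=2.8,fy=2.8,interpolation=cv2.INTER_CUBIC))"
```

```text
t 9.1667 pos [ 503.1 -110.1   56.5] zang 106.89 to go cm [-0.05  0.   -0.03] F [ 0.1  0.  -2.8] M [ 0.07 -0.02 -0.04] w 13.8 q6 -2.23
```

View pics/i_duo.png

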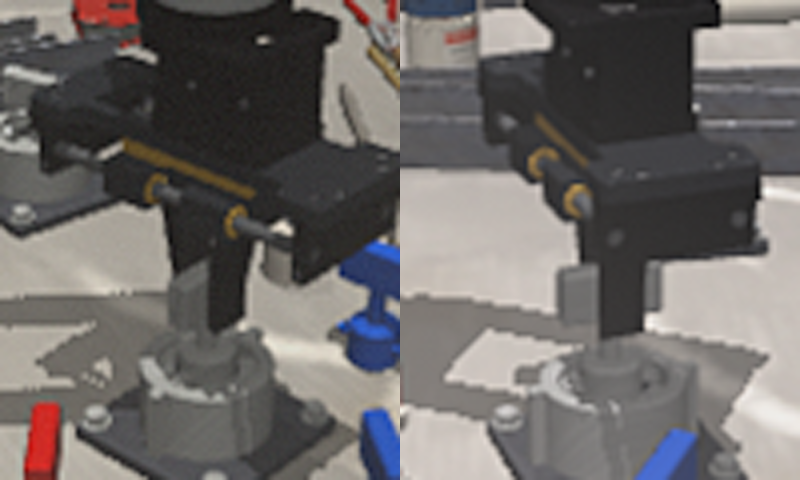

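View pics/i_w.png

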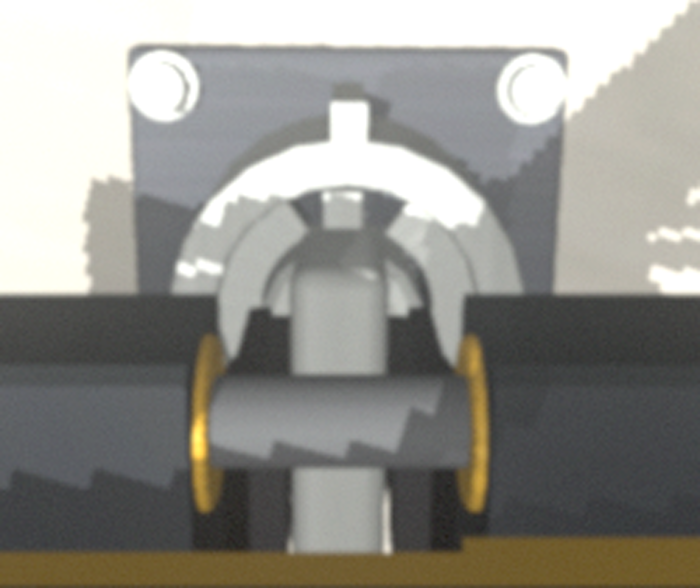

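The wrist view shows the lug at (343,210) centred in the gap under the rib at (350,120). The wrist reads −2.8 N, about the plug's weight, so the ledge no longer carries it. Now let it down 13 mm into the start.

Request:
arm_command --pt "0.2 0 0 0" --pt "0.3 0 0 0" --pt "0.3 0 0 0" --pt "0.2 0 0 0" --pt "0.15 0 0 0" --pt "0.1 0 0 0" --pt "0 0 0 0" --pt "0 0 0 0"

```text
clock: 9.98
position: [503.5, -110.2, 44.4]
eef_rot: [0.42, -0.568, 0.42, 0.569]
contact_force: [-0.3, -0.1, -3.3]
width: 0.164
```

```bash
python3 -c "
from h import *
rep((503.2,-110.4,43.5)); duo('j')"
```

```text
t 9.9833 pos [ 503.5 -110.2   44.4] zang 107.03 to go cm [ 0.09  0.03 -0.01] F [-0.3 -0.1 -3.3] M [ 0.07 -0.02  0.04] w 14.2 q6 -2.24
```

View pics/j_duo.png

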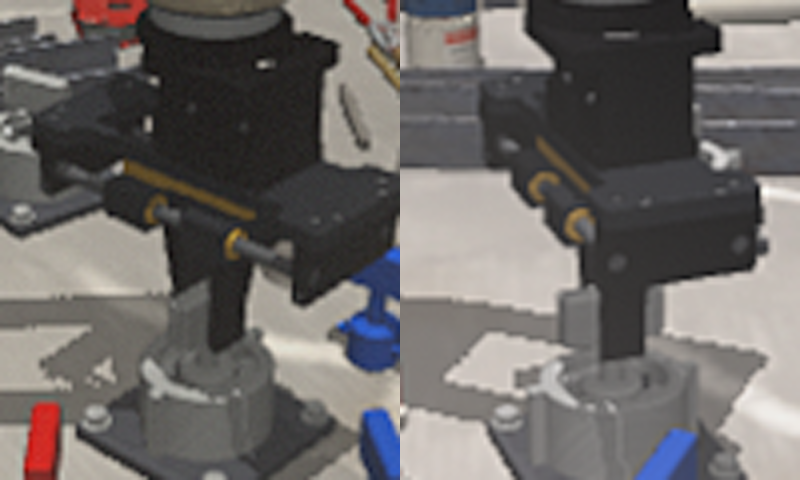

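Request:
arm_command --pt "0.08 0 0 0" --pt "0 0 0 0" --pt "0 0 0 0"

```text
clock: 10.33
position: [503.8, -110.3, 44.0]
eef_rot: [-0.421, 0.569, -0.42, -0.568]
contact_force: [-0.3, 0.8, -0.1]
width: 0.157
```

```bash
python3 -c "
from h import *
rep((503.2,-110.4,43.5))"
```

```text
t 10.3333 pos [ 503.8 -110.3   44. ] zang 107.03 to go cm [0.05 0.06 0.01] F [-0.3  0.8 -0.1] M [0.16 0.07 0.  ] w 13.7 q6 -2.24
```

The wrist force is now near 0, so the plug rests on the thread start. Next: clockwise, lowering at the thread pitch of about 7.6 mm/rad.

Request:
arm_command --pt "0.03 0 0 0.05" --pt "0.06 0 0 0.08" --pt "0.06 0 0 0.08" --pt "0.06 0 0 0.08" --pt "0 0 0 0" --pt "0 0 0 0"

```text
clock: 10.83
position: [505.3, -110.5, 43.2]
eef_rot: [-0.499, 0.503, -0.498, -0.501]
contact_force: [0.5, 1.6, 4.5]
width: 0.157
```

```bash
python3 -c "
from h import *
rep((503.2,-110.4,43.5))"
```

```text
t 10.8333 pos [ 505.3 -110.5   43.2] zang 90.4 to go cm [-0.04  0.21  0.02] F [0.5 1.6 4.5] M [ 0.34 -0.07 -0.1 ] w 13.7 q6 -1.95
```

```bash
python3 -c "
from h import *
s,M=rep((503.2,-110.4,43.5)); print(M[:,0].round(4)); duo('k');snap('wrist','k')
a=cv2.imread('pics/k_wrist.png')[120:330,200:450];cv2.imwrite('pics/k_w.png',cv2.resize(cv2.convertScaleAbs(a,alpha=1.5),None,fx=2.8,fy=2.8,interpolation=cv2.INTER_CUBIC));rep()"
```

```text
t 10.8333 pos [ 505.3 -110.5   43.2] zang 90.4 to go cm [-0.04  0.21  0.02] F [0.5 1.6 4.5] M [ 0.34 -0.07 -0.1 ] w 13.7 q6 -1.95
[ 3.5e-03 -7.0e-04 -1.0e+00]
t 10.9833 pos [ 505.3 -110.5   43.1] zang 90.43 to go cm [-5.29  0.16  0.02] F [1.5 1.8 5.4] M [ 0.36 -0.11  0.02] w 13.9 q6 -1.95
```

View pics/k_w.png

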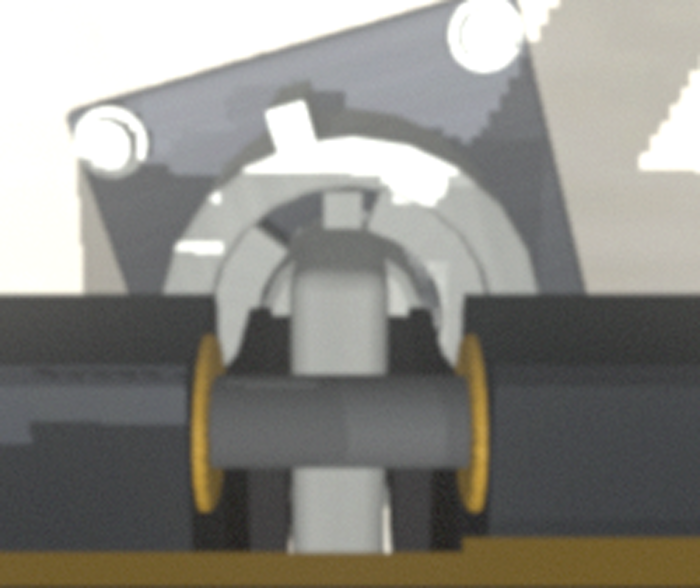

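View pics/k_duo.png

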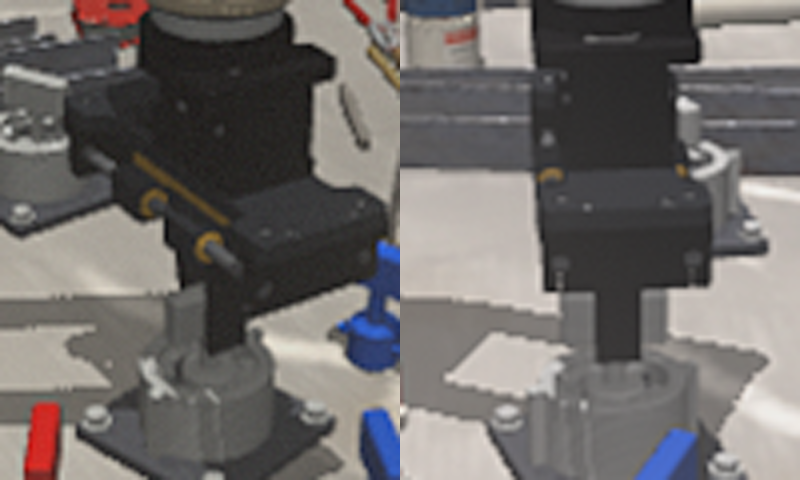

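Request:
arm_command --pt "0 0.1 0 0.04" --pt "0 0.05 0 0.07" --pt "0.03 0 0 0.07" --pt "0.05 0 0 0.07" --pt "0 0 0 0" --pt "0 0 0 0"

```text
clock: 11.48
position: [503.2, -110.6, 41.6]
eef_rot: [0.557, -0.437, 0.556, 0.436]
contact_force: [2.2, 0.2, 2.8]
width: 0.159
```

```bash
python3 -c "
from h import *
rep((503.2,-110.4,40))"
```

```text
t 11.4833 pos [ 503.2 -110.6   41.6] zang 76.22 to go cm [0.16 0.   0.02] F [2.2 0.2 2.8] M [-0.01 -0.43  0.01] w 13.8 q6 -1.7
```

Request:
arm_command --pt "0.04 0 0 0.07" --pt "0.06 0 0 0.08" --pt "0.06 0 0 0.08" --pt "0.05 0 0 0.07" --pt "0 0 0 0" --pt "0 0 0 0"

```text
clock: 11.98
position: [502.1, -110.1, 38.5]
eef_rot: [0.615, -0.349, 0.615, 0.349]
contact_force: [1.9, 0.5, -0.3]
width: 0.16
```

```bash
python3 -c "
from h import *
rep((503.2,-110.4,38))"
```

```text
t 11.9833 pos [ 502.1 -110.1   38.5] zang 59.09 to go cm [ 0.05 -0.11  0.03] F [ 1.9  0.5 -0.3] M [ 0.07 -0.44 -0.  ] w 14.0 q6 -1.4
```

Request:
arm_command --pt "0.06 -0.05 0 0.07" --pt "0.07 -0.05 0 0.07" --pt "0.07 0 0 0.07" --pt "0.04 0 0 0.05" --pt "0 0 0 0" --pt "0 0 0 0"

```text
clock: 12.48
position: [502.7, -110.8, 36.1]
eef_rot: [0.655, -0.266, 0.655, 0.266]
contact_force: [0.4, -1.8, 0.1]
width: 0.156
```

```bash
python3 -c "
from h import *
rep((503.2,-110.4,36))"
```

```text
t 12.4833 pos [ 502.7 -110.8   36.1] zang 44.21 to go cm [ 0.01 -0.    0.06] F [ 0.4 -1.8  0.1] M [-0.17 -0.24 -0.  ] w 13.6 q6 -1.14
```

Request:
arm_command --pt "0.03 0 0 0.06" --pt "0.03 0 0.04 0.06" --pt "0 0 0 0.05" --pt "0 0 0 0" --pt "0 0 0 0"

```text
clock: 12.9
position: [503.1, -110.6, 35.9]
eef_rot: [0.675, -0.209, 0.675, 0.209]
contact_force: [-1.0, 0.2, 4.4]
width: 0.157
```

```bash
python3 -c "
from h import *
rep((503.2,-110.4,36))"
```

```text
t 12.9 pos [ 503.1 -110.6   35.9] zang 34.46 to go cm [-0.01  0.01  0.02] F [-1.   0.2  4.4] M [-0.23  0.17 -0.01] w 13.7 q6 -0.97
```

z stays at 35.9 with a 4.4 N push, so the plug is on the level floor. A little further clockwise to feel for the stop.

Request:
arm_command --pt "0 0 0 0.04" --pt "0 0 0 0.04" --pt "0 0 0 0.02" --pt "0 0 0 0" --pt "0 0 0 0"

```text
clock: 13.32
position: [503.4, -110.5, 35.9]
eef_rot: [0.685, -0.175, 0.685, 0.175]
contact_force: [-0.6, -0.1, 5.0]
width: 0.159
```

```bash
python3 -c "
from h import *
rep((503.2,-110.4,36)); duo('m'); snap('wrist','m')
a=cv2.imread('pics/m_wrist.png')[120:330,200:450];cv2.imwrite('pics/m_w.png',cv2.resize(cv2.convertScaleAbs(a,alpha=1.5),None,fx=2.8,fy=2.8,interpolation=cv2.INTER_CUBIC))"
```

```text
t 13.3167 pos [ 503.4 -110.5   35.9] zang 28.66 to go cm [-0.01  0.02 -0.01] F [-0.6 -0.1  5. ] M [-0.03  0.14  0.  ] w 13.8 q6 -0.87
```

View pics/m_w.png

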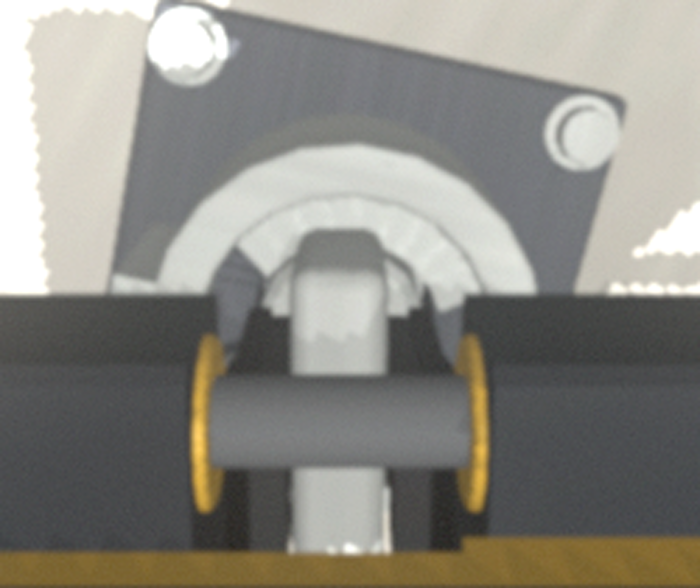

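View pics/m_duo.png

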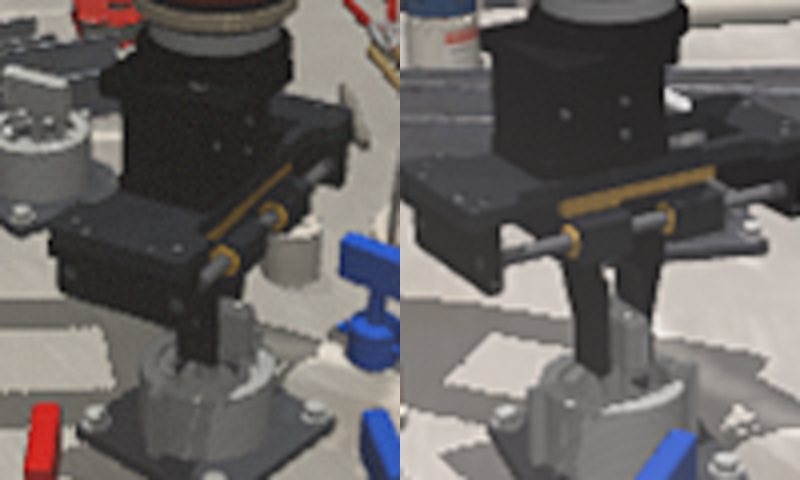

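The total drop is 21.1 mm (57.0 → 35.9, expected 21) after about 78° of turn. The lug is out of sight under the ledge, away from the gap at (240,285). Now let go and rise.

Request:
arm_command --pt "0 0 0 0" --pt "0 0 0 0" --pt "0 0 0 0" --pt "0 0 0 0" --pt "0 0 0 0" --pt "0 0 0 0" --pt "0 0 0 0" --pt "0 0 0 0" --gripper 5.0

```text
clock: 14.13
position: [503.1, -110.5, 35.6]
eef_rot: [0.685, -0.174, 0.685, 0.174]
contact_force: [-0.1, -0.2, 0.2]
width: 0.561
```

Request:
arm_command --pt "-0.5 0 0 0" --pt "-1 0 0 0" --pt "-1.5 0 0 0" --pt "-1.5 0 0 0" --pt "-1.5 0 0 0" --pt "-1.5 0 0 0" --pt "-1.5 0 0 0" --pt "-1.5 0 0 0"

```text
clock: 14.8
position: [503.4, -110.6, 142.6]
eef_rot: [0.686, -0.175, 0.685, 0.174]
contact_force: [0.0, -0.6, 0.3]
width: 0.576
```

Request:
arm_command --pt "-1.5 -1 0 0" --pt "-1.5 -2 0 0" --pt "0 -2 0 0" --pt "0 -1 0 0" --pt "0 0 0 0" --pt "0 0 0 0"

```text
clock: 15.3
position: [531.2, -163.0, 170.2]
eef_rot: [0.685, -0.173, 0.686, 0.174]
contact_force: [0.1, -0.1, 0.3]
width: 0.575
```

```bash
python3 -c "
from h import *
rep(); duo('n'); snap('wrist','n')"
```

```text
t 15.3 pos [ 531.2 -163.   170.2] zang 28.48 to go cm [7.43 5.94 0.08] F [ 0.1 -0.1  0.3] M [-0.04  0.01 -0.04] w 50.1 q6 -0.94
```

View pics/n_duo.png

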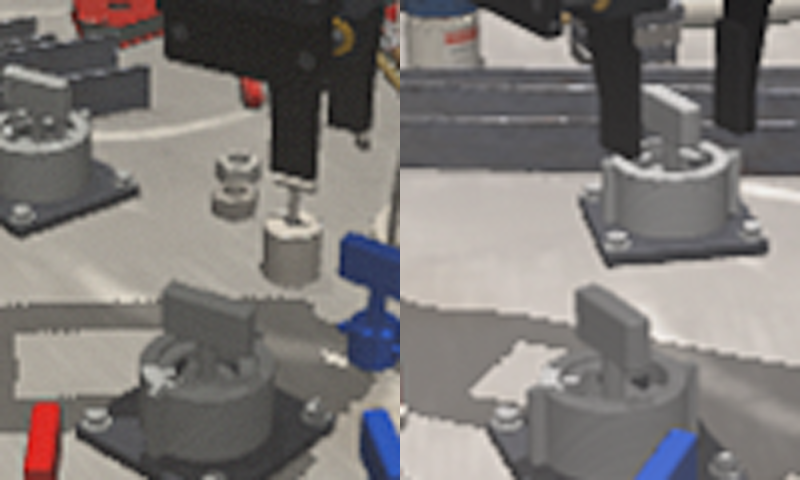

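View pics/n_wrist.png

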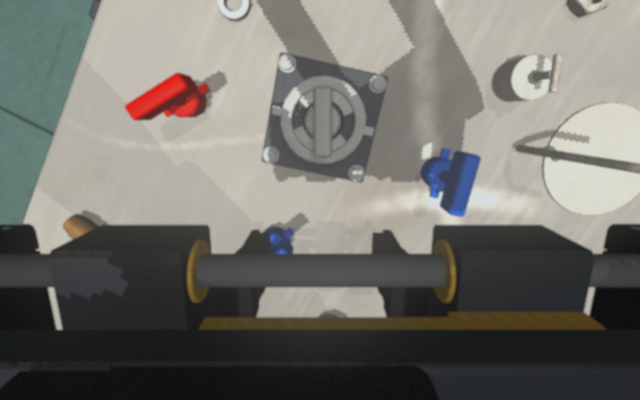

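```bash
python3 -c "
from h import *
S=load('scene','n');D=load('side','n');W=load('wrist','n')
s=lambda x,y:(270+x/4,140+y/4); d=lambda x,y:(260+(x-400)/4,140+y/4)
for a,b in [((165,288),(578,292)),((250,314),(643,338)),((165,325),(580,335)),((250,350),(645,368))]: print([np.round(x,1) for x in tri(ray(S,*s(*a)),ray(D,*d(*b)))])
A=onz(W,323,88,91);B=onz(W,323,157,91);print(A,B,np.linalg.norm(A-B),np.degrees(np.arctan2(*(B-A)[[1,0]])),(A+B)/2)
a,b=onz(W,278,112,48),onz(W,369,132,48); print(np.degrees(np.arctan2(*(b-a)[[1,0]])))
a=cv2.imread('pics/n_wrist.png')[45:195,250:400];cv2.imwrite('pics/n_w.png',cv2.resize(cv2.convertScaleAbs(a,alpha=1.4),None,fx=4,fy=4,interpolation=cv2.INTER_CUBIC))"
```

```text
[array([489.5, -85.7,  86.7]), np.float64(3.3)]
[array([ 519.7, -122.3,   78.8]), np.float64(5.6)]
[array([490.1, -84.6,  62.5]), np.float64(3.1)]
[array([ 519.4, -124.4,   60.7]), np.float64(0.2)]
[491.94683555 -90.03702876  91.        ] [ 515.72239838 -133.60863909   91.        ] 49.63630338915463 -61.38018704701444 [ 503.83461696 -111.82283393   91.        ]
16.443727416689278
```

View pics/n_w.png

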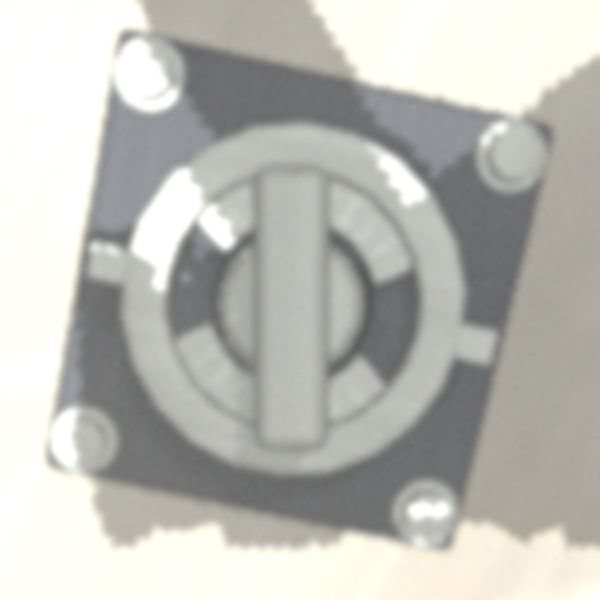

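The final view shows the bar at −61°, about 78° past the ribs. The lugs are hidden under the ledge, both gaps are empty and the gripper is well clear. Handing in.

```bash
python3 -c "
from h import *
rep(); print(r.sign_off())"
```

```text
t 15.45 pos [ 531.  -162.2  169.9] zang 28.56 to go cm [7.4  5.86 0.07] F [-0.8  1.2 -0.2] M [-0.08 -0.04  0.01] w 49.7 q6 -0.94
the job is handed in; nothing more can be done
None
```

I backed the proud plug off about 51° anticlockwise until it dropped into the thread start. I then ran it in about 78° clockwise until it was home, let go, moved clear and handed the job in at 15.45 s.

**Last checks:**
- **Height:** the tool went down 21.1 mm in total while holding the plug (about 13 mm into the start, about 8 mm along the thread; 21 mm expected). At the end it stayed at the same height under a 5 N push.
- **Angle:** the last wrist picture puts the crossbar about 78° past the line of the ribs, with both ledge gaps empty. I felt no torque from the hard stop at 79°.
- **Forces:** the readings I saw stayed at about 5 N or less. The gripper was open and touching nothing at hand-in.

**What disagreed:**
- **Fingertips:** they turned out to be about 24 mm behind the reported TCP, not 17 mm ahead of it. My first grip therefore closed on nothing just above the bar. The pictures showed this, and I regripped about 40 mm lower.
- **Thread fall:** the plug lagged about 1.5 mm behind the stated fall for roughly the first 30° of turn, but reached full depth by about 63°.
- **Final bar height from the scene and side views:** this was noisy, 79 to 87 mm for the top where 91 mm was expected. Those views also read 1 to 5 mm low at the start.

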